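Swing the paint box to the painting and open it

TASK

Get the paint box ready for work: pull up the spring plunger on its swing arm, swing the arm by one hole towards the side where the painting lies, and let the plunger snap fully down into that hole; slide the box's flush lid open as far as it goes. The painting is still wet, so do not touch it, and leave the other things on the desk where they are.

Things in the scene. Friction and masses are not known exactly. Their poses are not given: they have to be found in the camera images.
- station: Fixed stand: dark steel flange 120 x 120 mm, column, and steel index plate (arc of 5 holes 12.5 mm wide, 100 mm from the pivot axis, 30 deg = 0.5236 rad apart; 50 mm wide radially, 12 mm thick, top 70 mm over the desk). Origin on the desk on the vertical pivot axis; middle hole along its -x (roughly towards the robot, yaw up to +-0.25 rad), +y roughly to the robot's left.
- pivot (a point): Point on the pivot axis of the swing arm at the height of the index plate's top (70 mm over the desk).
- swing_arm (a joint): Swing arm angle (rad). Starts at 0 (+-0.01): along the station's -x, plunger in the middle hole. Positive: towards the station's +y (clockwise from above). Holes at -1.047, -0.524, 0, 0.524, 1.047; stops +-1.12. Turns easily (0.1 N m) with the pin out and stays put. Grey arm 36 mm wide, underside 73 mm over the desk; carries the plunger and, at its end, the wooden paint box.
- knob (a point): Centre of the plunger's black knurled knob: upright cylinder 33 mm across, 31 mm tall; centre 120 mm over the desk with the plunger down, on the arm 100 mm from the pivot, over a steel sleeve 25 mm wide. The paint box's wall is 30 mm from the knob's side, radially outwards, its top 3 mm below the knob's centre; both sides of the knob along the arc are free.
- plunger (a joint): How far the plunger is pulled up (m). 0: pin fully down, 10 mm deep in a hole; clear of the plate from 0.010 on; stop 0.018. Spring pushes down with 4 N at 0, plus 350 N/m (8.2 N at 0.012). Pin 10 mm thick, round nose: finds its hole if let go within 3 mm of it; elsewhere it rests on the plate (reads 0.010). The arm cannot turn with the pin in a hole.
- lid_top (a point): Centre of the top of the paint box's sliding lid: light wooden board 189 mm along the slide, 78 mm wide, flush with the box's rim, no grip, 117 mm over the desk; shut, it is 192 mm from the pivot and 3 mm to +y of the arm's centre line. Axes: -x radially outwards along the arm, +y the opening direction (across the arm, to the left seen from the robot). Box 196 x 92 x 36 mm.
- lid (a joint): How far the lid is slid open along its +y (m). 0: shut; stop at 0.110 (fully open, overhanging the box's end). Starts at 0 to 0.008. About 2 N of friction; stays where it is left. A closed fingertip pressed on it with 5 to 15 N carries it along (friction coefficient about 0.6). The pans lie under its -y part.
- painting: Watercolour block with a half-painted wreath, wet: 240 x 240 mm, 13 mm thick, fixed flat on the desk to the left or the right of the swing arm. Origin: centre of its underside.
- palette: White plastic mixing palette, 130 x 250 mm, 18 mm high, lying on the other side from the painting. Leave it. Origin: centre of its underside.
- loose_brush: Paint brush 200 mm long, 10 mm thick, lying on the desk in front of the paint box. Leave it.
- brush_jar: White jar with brushes, 84 mm wide, about 240 mm tall with the brushes, on the right. Leave it.
- water_glass: Water glass 80 mm wide, 100 mm tall, on the left. Leave it.
- tape_roll: Roll of masking tape lying flat, 96 mm wide, 25 mm high, beside the swing arm on the left; the arm passes over it. Leave it.
- sponge: Sponge 100 x 65 x 32 mm beside the swing arm on the right; the arm passes over it. Leave it.
- gouache_jar: Paint jar 60 mm wide, 70 mm tall, at the back on the left. Leave it.
- spray_bottle: Spray bottle 64 mm wide, 170 mm tall, on the right. Leave it.

How it is judged:
By the outcome, as a careful person would: the job done as asked, in the order asked, and still so for the second after the job is handed in, with the robot touching nothing.
It also fails if it takes over 51 s, if anything falls off the work surface, if the arm or the gripper's body presses on something with over 40 N, if the wrist force passes 120 N, or if a joint passes its speed limit or range.

ROBOT

A 6-joint arm with a two-finger parallel gripper is mounted at the origin on the work surface. World frame = base frame: x ahead of the robot, y to its left, z up, the work surface at z = 0. Lengths are in m, angles in rad, forces in N, time in s.
With the tool pointing down it reaches from about 0.35 to 0.775 m from the base axis. Payload 5.5 kg.
Tool frame: the origin (TCP) lies between the finger pads; the fingertips stand env.nose_length ahead of it and the grasp point (between the pads) lies 8 mm behind it (env.nose_length is the distance from the TCP to the fingertips, in m); z points along the fingers, y is the direction in which the jaws open and shut (so a half turn about z gives the same grasp; the last joint's range is limited). The gripper opens to 85 mm and grips with 20 to 120 N. Pads are 22 mm wide; open, the fingers measure 114 mm over their backs; the gripper's body (76 mm by 85 mm) begins 54 mm behind the grasp point. The pads swing forward as they close: fully open they stand 13 mm farther back than shut.
Start: joints at [-1.258, 0.313, 0.046, 1.304, 0, 1.431], TCP at [0.252, -0.517, 0.242] pointing down, gripper open.
Joint ranges: [-2.76, 2.76], [-0.86, 1.69], [-1.03, 1.26], [-2.2, 2.34], [-1.47, 1.5], [-3.14, 3.14]. Speed limits (rad/s): [2.57, 2.57, 3.14, 3.14, 3.14, 3.14].

INTERFACE

Orientations are given as a unit quaternion [w, x, y, z].
In Python, from workcell import env gives the robot as it stands. The module is installed in compiled form; this text tells all that it offers.
- The arm moves only by the shell command python3 -m creep 'ROWS' [FORCE]. ROWS is a JSON object of lists of equal length, an entry for each row: "hand": the finger opening in mm, from 0 to 85.4; "delta_pos": the shift along the tool's x, y, z scaled (see below), a list of three; "turn": the turn about the tool's z scaled (see below). In form: {"hand": [hand, ...], "delta_pos": [[dx, dy, dz], ...], "turn": [turn, ...]}. A call has exactly 5 rows; each row shifts and turns the commanded pose from where the row before left it, along the tool's axes as they then stand; what a row does not reach is not made up. The controller multiplies each number of a shift by 0.8 m and each number of a turn by 5 degrees. A row lasts 1/12 s, in which the tool goes at most 41.7 mm and 7.16 degrees, less where a joint would pass 70% of its speed; a pose out of reach is approached as far as the arm can. A call with a number of a shift or a turn outside -1 to 1 is refused whole. A call with a gripper value outside its range is refused whole. The fingers move at their own pace and stop on an object; FORCE is the grip in N (left out, the last holds). Time passes only in rows, so rows that do not move let the fingers close, or fill a call up. It gives the time, the measured TCP pose, the force and the opening at its end, in the units of the state.
- env.get_state(): the state, without advancing time (a new reading comes with each control period).
- env.read_camera(name): name is "scene" or "top"; returns a dict with "pixels" (384x512x3 uint8, red, green, blue), "depth" (384x512 float32, m along the optical axis (not along the pixel's ray), 0 where there is no reading), "fx", "fy", "cx", "cy" (pixels), "D" ([k1, k2, p1, p2, k3] as OpenCV has them; the pictures are not rectified), "origin" and "orientation" of the camera in the world. Camera axes: x right, y down, z forward; pixel columns grow to the right and rows downward; lengths in m; the calibration is good to about 2 mm. A picture is of the moment at which its call begins.
- env.hand_in(): hands the job in, once; it reports no verdict.
Trained networks look in the newest picture that a camera, given by its name, has taken for a name from the list of things; names that differ only in an ending like _2 or _b are one class to them, and where a whole thing is asked for, a point or a joint stands for the part that bears it (a point fixed in the world has none). Each returns a list of dicts, best first, with "score" (0 to 1); they miss things now and then, are a little off and sometimes report something else, mostly with a low value. They report only what shows in the picture. A call takes as long as a camera call.
- env.find_in(camera, target): "location" ([row, column] in pixels, amid what is visible of it).
- env.pinpoint(camera, target): "location" ([row, column] in pixels: a listed point, or the origin of a listed thing).
The state is a dict: "clock": time; "joint_pos": joint angles; "qvel": joint speeds; "tau": joint torques, N m; "tcp_pos": TCP position; "orientation": TCP orientation; "wrist_force": force on the tool from outside, world axes, zero at the start; "ft_torque": the same for the moment, N m; "finger_gap": finger opening in m.
Only numpy, scipy, OpenCV 4.12 (cv2) and the standard library are available. Lean on these libraries where they do the work, as an engineer would, in place of code of your own. Each camera call takes 0.05 s, during which the arm holds its last target.

## Working session

There is one attempt and no reset: what is moved stays moved. The work goes in short steps, Python scripts to look and compute and a shell command to move; the robot and the scene stay as the last step left them, time stands still between calls to the robot, and variables do not carry over. Pictures are saved under pics/ and viewed, and the job is handed in when it is done.

```bash
mkdir -p pics; cat > h.py <<'E'
from workcell import env
import numpy as np, cv2
from scipy.spatial.transform import Rotation as R
def rot(q): return R.from_quat([q[1],q[2],q[3],q[0]])
def ray(c,loc):
    K=np.array([[c['fx'],0,c['cx']],[0,c['fy'],c['cy']],[0,0,1]])
    p=cv2.undistortPoints(np.array([[[loc[1],loc[0]]]],float),K,np.array(c['D'],float))[0,0]
    return np.array([p[0],p[1],1.])
def atz(c,loc,z):
    d=rot(c['orientation']).apply(ray(c,loc)); o=np.array(c['origin'])
    return o+d*(z-o[2])/d[2]
def atdepth(c,loc):
    r,k=int(round(loc[0])),int(round(loc[1]))
    D=c['depth'][r,k]
    return np.array(c['origin'])+rot(c['orientation']).apply(ray(c,loc)*D)
def st():
    s=env.get_state(); print(s['clock'],np.round(s['tcp_pos'],4),np.round(s['orientation'],4),np.round(s['wrist_force'],1),s['finger_gap'],np.round(s['joint_pos'],3))
    return s
E
python3 - <<'E'
from h import *
st(); print(env.nose_length)
for n in ['scene','top']:
    c=env.read_camera(n); cv2.imwrite(f'pics/{n}0.png',c['pixels'][:,:,::-1]); print(n,np.round(c['origin'],3),np.round(rot(c['orientation']).as_matrix(),2).tolist())
    for t,z in [('knob',.12),('pivot',.07),('lid_top',.117),('painting',0),('palette',0),('station',0),('brush_jar',0),('spray_bottle',0),('water_glass',0),('gouache_jar',0)]:
        for d in env.pinpoint(n,t)[:2]:
            print(t,round(d['score'],2),np.round(d['location'],1),np.round(atz(c,d['location'],z),4),np.round(atdepth(c,d['location']),3))
E
```

```text
0.0 [ 0.2514 -0.5166  0.2414] [-9.000e-04  9.745e-01  2.245e-01 -1.000e-04] [-0.7  0.  -0.3] 0.08554485134198561 [-1.258  0.314  0.045  1.304  0.     1.431]
0.011
scene [1.111 0.912 0.9  ] [[-0.87, 0.29, -0.41], [0.5, 0.52, -0.69], [0.01, -0.81, -0.59]]
knob 0.64 [200.6 248.9] [0.5877 0.0136 0.12  ] [0.591 0.019 0.125]
pivot 0.75 [224.9 222.1] [0.6766 0.0178 0.07  ] [0.686 0.037 0.088]
lid_top 0.92 [187.8 275.5] [ 0.4857 -0.006   0.117 ] [ 0.484 -0.008  0.115]
painting 0.7 [273.3 386.2] [0.3454 0.3452 0.    ] [0.354 0.352 0.01 ]
palette 0.85 [160.7 245.3] [ 0.3964 -0.3442  0.    ] [ 0.405 -0.328  0.011]
station 0.84 [246.1 225. ] [0.6763 0.0312 0.    ] [0.686 0.051 0.02 ]
brush_jar 0.86 [167.8 172.6] [ 0.6494 -0.4305  0.    ] [ 0.66  -0.399  0.021]
spray_bottle 0.66 [270.1 384.5] [0.3409 0.3337 0.    ] [0.348 0.339 0.009]
spray_bottle 0.62 [148.3 181.4] [ 0.567  -0.5432  0.    ] [ 0.579 -0.51   0.02 ]
water_glass 0.84 [348.5 324.4] [0.6385 0.4527 0.    ] [0.66  0.474 0.041]
top [ 0.395 -0.058  1.158] [[0.01, -0.99, 0.15], [-1.0, -0.02, -0.01], [0.01, -0.15, -0.99]]
knob 0.45 [188.8 2
[... 250 characters left out ...]
56 0.023 0.089]
painting 0.21 [169.7 379.7] [ 0.6628 -0.4487  0.    ] [ 0.661 -0.446  0.009]
palette 0.55 [257.2 351.1] [ 0.3921 -0.3528  0.    ] [ 0.392 -0.35   0.01 ]
station 0.95 [160.7 226.8] [0.6832 0.0281 0.    ] [0.66  0.021 0.092]
brush_jar 0.79 [172.2 379. ] [ 0.6548 -0.4462  0.    ] [ 0.652 -0.442  0.012]
spray_bottle 0.67 [163.3 228.1] [0.675  0.0238 0.    ] [0.653 0.017 0.092]
spray_bottle 0.67 [225.5 237.3] [ 0.4826 -0.0089  0.    ] [ 0.474 -0.014  0.115]
water_glass 0.95 [175.3  89.6] [0.6304 0.4504 0.    ] [0.613 0.413 0.084]
water_glass 0.61 [257.9 351.5] [ 0.39   -0.3539  0.    ] [ 0.39  -0.352  0.006]
gouache_jar 0.56 [142.9 137.4] [0.7359 0.309  0.    ] [0.719 0.291 0.057]
```

View pics/scene0.png

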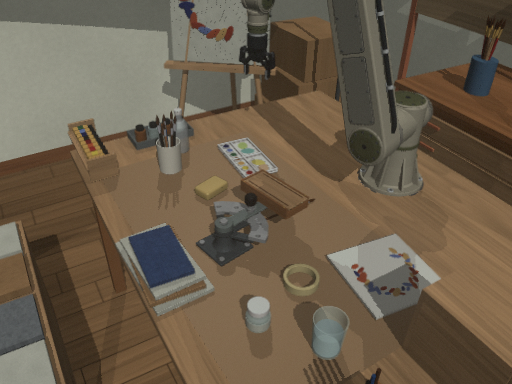

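View pics/top0.png

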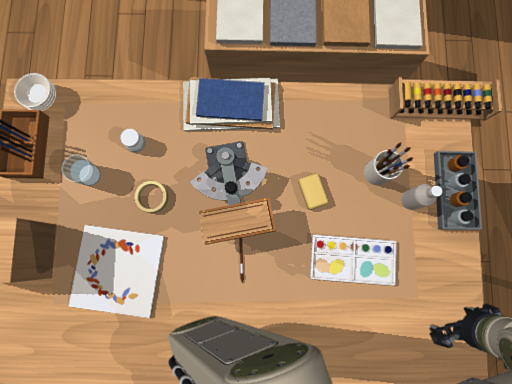

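The top view shows the painting on the robot's left (around row 272, col 116), so the arm swings positive, towards +y. The knob is near (187, 231) and the box near (221, 237). Next I'll refine the geometry with depth.

```bash
cat > geo.py <<'E'
from h import *
def cloud(c):
    h,w=c['depth'].shape
    K=np.array([[c['fx'],0,c['cx']],[0,c['fy'],c['cy']],[0,0,1]])
    g=np.stack(np.meshgrid(np.arange(w),np.arange(h)),-1).reshape(-1,1,2).astype(float)
    p=cv2.undistortPoints(g,K,np.array(c['D'],float)).reshape(-1,2)
    d=c['depth'].reshape(-1,1)
    P=np.c_[p*d,d]
    return (np.array(c['origin'])+rot(c['orientation']).apply(P)).reshape(h,w,3)
E
python3 - <<'E'
from geo import *
for n in ['top','scene']:
    c=env.read_camera(n); P=cloud(c); px=c['pixels'].astype(int)
    v=(c['depth']>0)&(P[...,0]>.38)&(P[...,0]<.8)&(abs(P[...,1])<.15)
    k=v&(P[...,2]>.124)&(P[...,2]<.16)
    q=P[k]; print(n,'knobtop',len(q),np.round(q.mean(0),4),np.round(q.min(0),3),np.round(q.max(0),3))
    b=v&(P[...,2]>.108)&(P[...,2]<.124)&(P[...,0]<.56)
    q=P[b]; print('box',len(q),np.round(q.mean(0),4))
    r=cv2.minAreaRect((q[:,:2]*1000).astype(np.float32)); print(r)
    m=v&(P[...,2]>.085)&(P[...,2]<.108)&(P[...,0]>.56); q=P[m]; print('arm',len(q),np.round(np.median(q,0),4),np.round(q.min(0),3),np.round(q.max(0),3))
    cr=px[140:260,180:300] if n=='top' else px[150:290,170:340]
    cv2.imwrite(f'pics/{n}crop.png',cv2.resize(cr[:,:,::-1].astype(np.uint8),None,fx=4,fy=4,interpolation=cv2.INTER_CUBIC))
E
```

```text
top knobtop 130 [0.5727 0.0042 0.134 ] [ 0.456 -0.103  0.124] [0.595 0.046 0.14 ]
box 2410 [ 0.487  -0.0105  0.1182]
((487.662353515625, -11.686599731445312), (92.61444091796875, 197.85797119140625), 11.898192405700684)
arm 271 [0.672  0.0253 0.0915] [ 0.565 -0.007  0.085] [0.698 0.053 0.103]
scene knobtop 87 [0.5819 0.014  0.1312] [ 0.562 -0.005  0.124] [0.598 0.03  0.137]
box 1329 [ 0.4918 -0.0023  0.1157]
((490.8077392578125, -8.853591918945312), (97.04247283935547, 202.81288146972656), 11.939475059509277)
arm 232 [0.6759 0.0307 0.0898] [ 0.566 -0.001  0.085] [0.703 0.056 0.108]
```

View pics/topcrop.png

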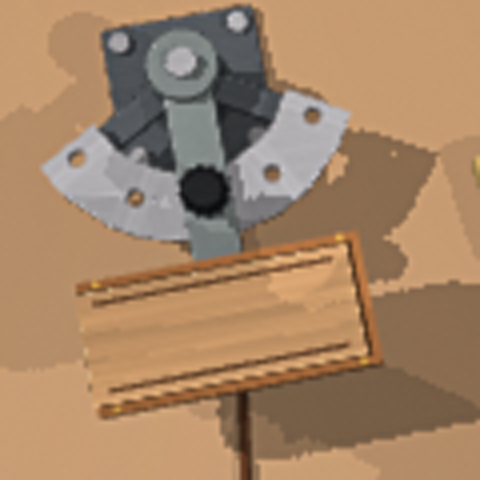

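View pics/scenecrop.png

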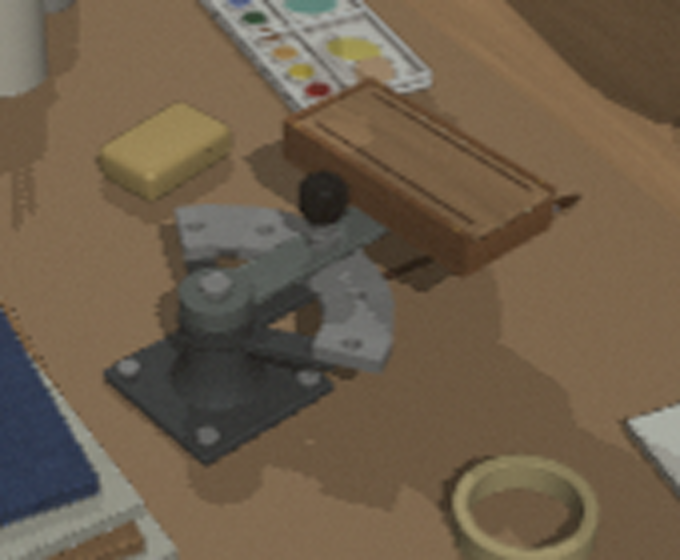

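Both cameras agree on a box yaw of 11.9°. That puts the knob at about (0.579, 0.008) and the pivot at about (0.676, 0.029). The last joint's range calls for the half-turned grasp, at a tool x yaw of 191.9°, so I turn -166° in place first.

```bash
T='[-1,-1,-1,-1,-1]'
python3 -m creep '{"hand":[85,85,85,85,85],"delta_pos":[[0,0,0],[0,0,0],[0,0,0],[0,0,0],[0,0,0]],"turn":[-1,-1,-1,-1,-1]}'
python3 -m creep '{"hand":[85,85,85,85,85],"delta_pos":[[0,0,0],[0,0,0],[0,0,0],[0,0,0],[0,0,0]],"turn":[-1,-1,-1,-1,-1]}'
python3 -m creep '{"hand":[85,85,85,85,85],"delta_pos":[[0,0,0],[0,0,0],[0,0,0],[0,0,0],[0,0,0]],"turn":[-1,-1,-1,-1,-1]}'
python3 -m creep '{"hand":[85,85,85,85,85],"delta_pos":[[0,0,0],[0,0,0],[0,0,0],[0,0,0],[0,0,0]],"turn":[-1,-1,-1,-1,-1]}'
python3 -m creep '{"hand":[85,85,85,85,85],"delta_pos":[[0,0,0],[0,0,0],[0,0,0],[0,0,0],[0,0,0]],"turn":[-1,-1,-1,-1,-1]}'
python3 -m creep '{"hand":[85,85,85,85,85],"delta_pos":[[0,0,0],[0,0,0],[0,0,0],[0,0,0],[0,0,0]],"turn":[-1,-1,-1,-1,-1]}'
python3 -m creep '{"hand":[85,85,85,85,85],"delta_pos":[[0,0,0],[0,0,0],[0,0,0],[0,0,0],[0,0,0]],"turn":[-1,-1,-1,-0.2,0]}'
cat >> h.py <<'E'
def to(x,y,z,yaw=None):
    s=st(); Rm=rot(s['orientation']); cur=np.degrees(np.arctan2(*Rm.as_matrix()[[1,0],0]))
    d=Rm.inv().apply(np.array([x,y,z])-s['tcp_pos'])
    print('yaw',round(cur,2),'delta units',np.round(d/.8,4), 'mm',np.round(d*1000,1), 'turn units',None if yaw is None else round(-(((yaw-cur)+180)%360-180)/5,3))
E
python3 -c "
from h import *
to(.579,.008,.24,191.9)"
```

```text
clock: 1.62
tcp_pos: [0.2516, -0.5171, 0.2423]
orientation: [0.0, 0.902, 0.432, 0.0]
wrist_force: [0.0, -0.2, 0.5]
finger_gap: 0.0853
clock: 2.03
tcp_pos: [0.2515, -0.5171, 0.2423]
orientation: [0.0, 0.787, 0.617, -0.0]
wrist_force: [-0.1, 0.4, 0.3]
finger_gap: 0.085
clock: 2.45
tcp_pos: [0.2516, -0.5171, 0.2423]
orientation: [0.0, 0.635, 0.773, -0.0]
wrist_force: [1.1, 0.1, -0.6]
finger_gap: 0.0848
clock: 2.87
tcp_pos: [0.2516, -0.5171, 0.2423]
orientation: [0.0, 0.453, 0.892, -0.0]
wrist_force: [-0.1, -0.7, 0.5]
finger_gap: 0.0851
clock: 3.28
tcp_pos: [0.2515, -0.5171, 0.2423]
orientation: [0.0, 0.249, 0.969, -0.0]
wrist_force: [0.1, 0.2, 1.2]
finger_gap: 0.085
clock: 3.7
tcp_pos: [0.2515, -0.5171, 0.2423]
orientation: [0.0, 0.033, 0.999, -0.0]
wrist_force: [-0.6, -0.3, 0.3]
finger_gap: 0.0848
clock: 4.12
tcp_pos: [0.2515, -0.5171, 0.2424]
orientation: [0.0, -0.103, 0.995, -0.0]
wrist_force: [-0.0, 0.8, -0.1]
finger_gap: 0.0854
4.1167 [ 0.2515 -0.5171  0.2424] [ 0.000e+00 -1.034e-01  9.946e-01 -1.000e-04] [-0.   0.8 -0.1] 0.08536628387201842 [-1.258  0.313  0.046  1.304  0.    -1.465]
yaw -168.13 delta units [-0.5356  0.5582  0.0029] mm [-428.4  446.5    2.3] turn units -0.006
```

```bash
for i in 1 ; do
python3 -m creep '{"hand":[85,85,85,85,85],"delta_pos":[[-0.0298,0.031,0],[-0.0298,0.031,0],[-0.0298,0.031,0],[-0.0298,0.031,0],[-0.0298,0.031,0]],"turn":[0,0,0,0,0]}'
python3 -m creep '{"hand":[85,85,85,85,85],"delta_pos":[[-0.0298,0.031,0],[-0.0298,0.031,0],[-0.0298,0.031,0],[-0.0298,0.031,0],[-0.0298,0.031,0]],"turn":[0,0,0,0,0]}'
python3 -m creep '{"hand":[85,85,85,85,85],"delta_pos":[[-0.0298,0.031,0],[-0.0298,0.031,0],[-0.0298,0.031,0],[-0.0298,0.031,0],[-0.0298,0.031,0]],"turn":[0,0,0,0,0]}'
python3 -m creep '{"hand":[85,85,85,85,85],"delta_pos":[[-0.0298,0.031,0],[-0.0298,0.031,0],[-0.0298,0.031,0],[0,0,0],[0,0,0]],"turn":[0,0,0,0,0]}'
done
python3 -c "
from h import *
to(.579,.008,.114,191.9)
for n in ['scene','top']:
    c=env.read_camera(n); cv2.imwrite(f'pics/{n}1.png',cv2.resize(c['pixels'][100:292,120:376,::-1],None,fx=3,fy=3))
"
```

```text
clock: 4.53
tcp_pos: [0.343, -0.3698, 0.2423]
orientation: [0.0, -0.103, 0.995, -0.0]
wrist_force: [0.4, 0.9, -0.3]
finger_gap: 0.085
clock: 4.95
tcp_pos: [0.4341, -0.2236, 0.2425]
orientation: [0.0, -0.103, 0.995, -0.0]
wrist_force: [-0.0, 0.2, -0.3]
finger_gap: 0.0849
clock: 5.37
tcp_pos: [0.5251, -0.0775, 0.2425]
orientation: [0.0, -0.103, 0.995, -0.0]
wrist_force: [0.1, -0.4, -0.4]
finger_gap: 0.0849
clock: 5.78
tcp_pos: [0.5795, 0.0101, 0.2418]
orientation: [-0.0, -0.105, 0.994, -0.0]
wrist_force: [-1.1, 0.0, 0.2]
finger_gap: 0.0853
5.7833 [0.5795 0.0101 0.2418] [-3.000e-04 -1.049e-01  9.945e-01 -1.000e-04] [-1.1  0.   0.2] 0.08532643761318748 [-0.121  0.323  0.058  1.307 -0.    -0.331]
yaw -167.96 delta units [ 0.0011 -0.0024  0.1598] mm [  0.8  -2.  127.8] turn units 0.027
```

View pics/scene1.png

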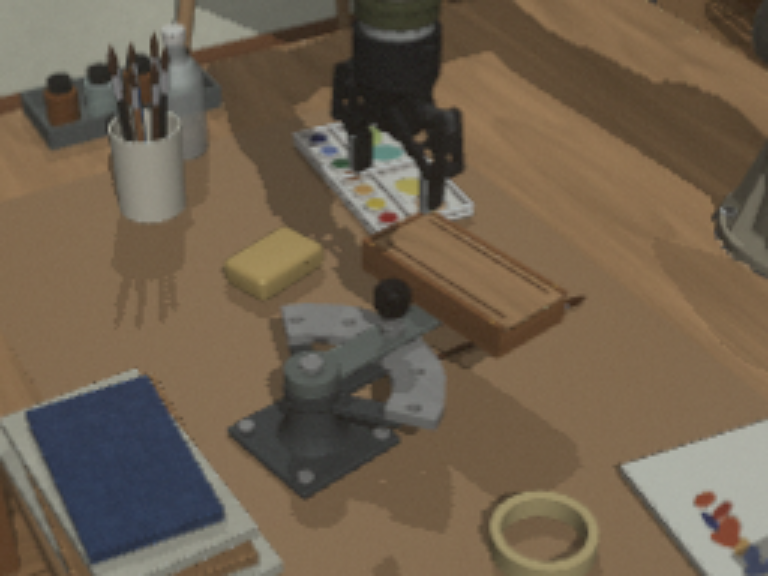

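View pics/top1.png

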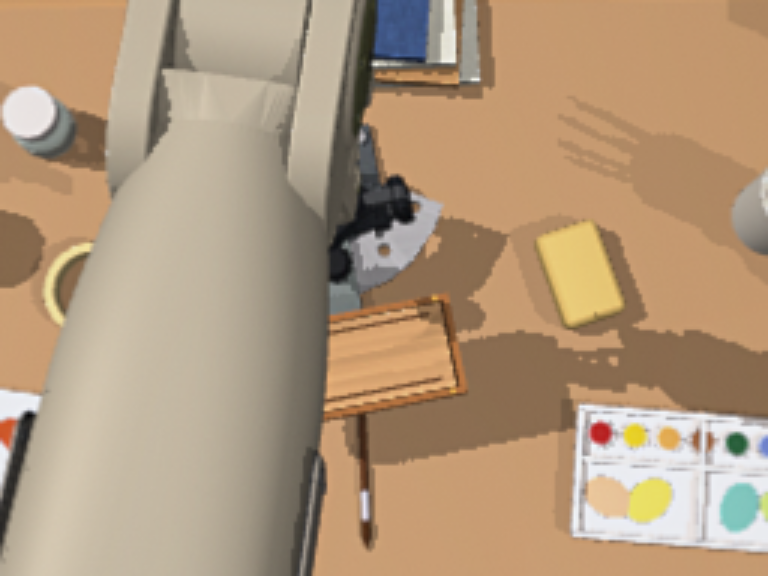

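```bash
python3 -m creep '{"hand":[85,85,85,85,85],"delta_pos":[[0.001,-0.0024,0.03],[0,0,0.03],[0,0,0.025],[0,0,0.025],[0,0,0.015]],"turn":[0.03,0,0,0,0]}'
python3 -m creep '{"hand":[85,85,85,85,85],"delta_pos":[[0,0,0.015],[0,0,0.01],[0,0,0.01],[0,0,0],[0,0,0]],"turn":[0,0,0,0,0]}'
python3 -c "
from h import *
to(.579,.008,.114,191.9)
for n in ['scene']:
    c=env.read_camera(n); cv2.imwrite(f'pics/{n}2.png',cv2.resize(c['pixels'][130:260,170:343,::-1],None,fx=4,fy=4))
"
```

```text
clock: 6.3
tcp_pos: [0.5768, 0.0049, 0.1403]
orientation: [-0.001, -0.101, 0.995, 0.0]
wrist_force: [-0.9, -0.3, -0.4]
finger_gap: 0.0851
clock: 6.72
tcp_pos: [0.5784, 0.0059, 0.1144]
orientation: [-0.0, -0.102, 0.995, -0.0]
wrist_force: [-0.0, 0.4, -0.3]
finger_gap: 0.0851
6.7167 [0.5784 0.0059 0.1144] [-1.000e-04 -1.022e-01  9.948e-01 -0.000e+00] [-0.   0.4 -0.3] 0.08511272815555057 [-0.129  0.388 -0.169  1.014 -0.    -0.333]
yaw -168.27 delta units [-0.0013  0.0025  0.0005] mm [-1.   2.   0.4] turn units -0.034
```

View pics/scene2.png

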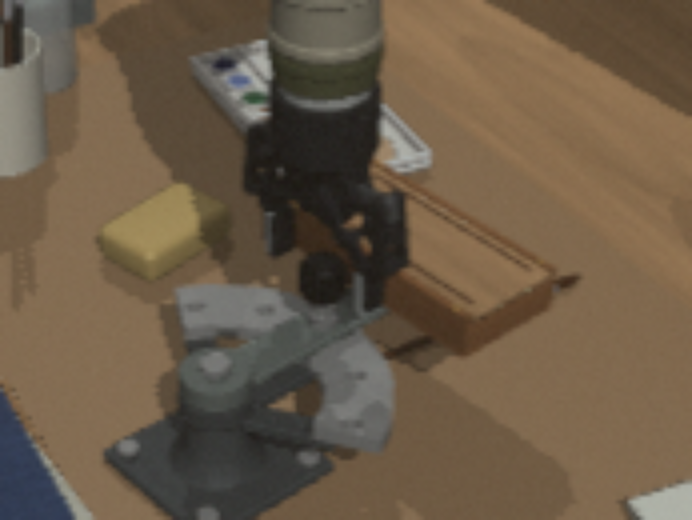

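```bash
python3 -m creep '{"hand":[60,45,40,40,40],"delta_pos":[[0,0,0],[0,0,0],[0,0,0],[0,0,0],[0,0,0]],"turn":[0,0,0,0,0]}' 35
python3 -m creep '{"hand":[38,36,35,34,33],"delta_pos":[[0,0,0],[0,0,0],[0,0,0],[0,0,0],[0,0,0]],"turn":[0,0,0,0,0]}' 35
python3 -c "
from h import *
st()
for n in ['scene']:
    c=env.read_camera(n); cv2.imwrite(f'pics/{n}3.png',cv2.resize(c['pixels'][130:260,170:343,::-1],None,fx=4,fy=4))
"
```

```text
clock: 7.18
tcp_pos: [0.5788, 0.0065, 0.1145]
orientation: [0.0, -0.103, 0.995, -0.0]
wrist_force: [0.2, 0.1, 0.0]
finger_gap: 0.0399
clock: 7.6
tcp_pos: [0.5786, 0.0065, 0.1143]
orientation: [0.0, -0.103, 0.995, 0.0]
wrist_force: [-0.8, 0.8, 1.1]
finger_gap: 0.0332
7.6 [0.5786 0.0065 0.1143] [ 0.     -0.1028  0.9947  0.    ] [-0.8  0.8  1.1] 0.033165255197500146 [-0.128  0.388 -0.169  1.014  0.    -0.333]
```

View pics/scene3.png

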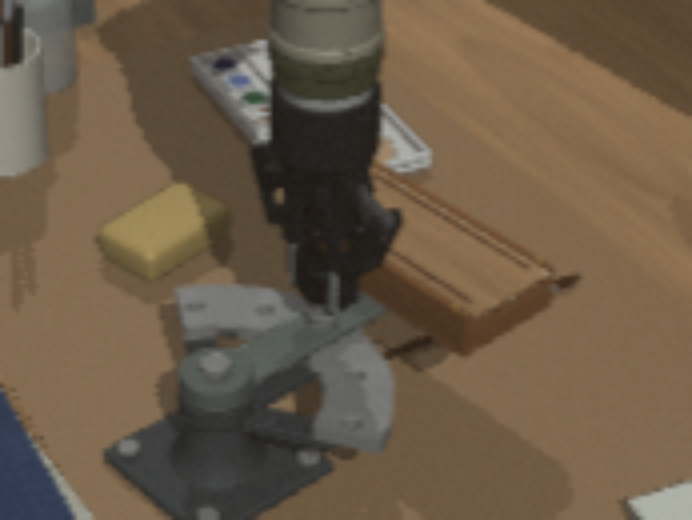

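The fingers straddle the knob at about (325, 280) in this crop, with a 33 mm opening. Now I grip and pull up.

```bash
python3 -m creep '{"hand":[28,25,25,25,25],"delta_pos":[[0,0,0],[0,0,0],[0,0,0],[0,0,0],[0,0,0]],"turn":[0,0,0,0,0]}' 50
python3 -m creep '{"hand":[25,25,25,25,25],"delta_pos":[[0,0,-0.004],[0,0,-0.005],[0,0,-0.005],[0,0,-0.004],[0,0,0]],"turn":[0,0,0,0,0]}' 50
python3 -c "
from h import *
st()
for n in ['scene']:
    c=env.read_camera(n); cv2.imwrite(f'pics/{n}4.png',cv2.resize(c['pixels'][130:260,170:343,::-1],None,fx=4,fy=4))
"
```

```text
clock: 8.07
tcp_pos: [0.5786, 0.0065, 0.1145]
orientation: [0.0, -0.103, 0.995, -0.0]
wrist_force: [-1.7, 1.9, 3.2]
finger_gap: 0.0319
clock: 8.48
tcp_pos: [0.5785, 0.0064, 0.1285]
orientation: [-0.0, -0.103, 0.995, 0.0]
wrist_force: [2.7, 1.0, -10.1]
finger_gap: 0.0319
8.4833 [0.5785 0.0064 0.1285] [-3.000e-04 -1.027e-01  9.947e-01  1.000e-04] [  2.7   1.  -10.1] 0.03185597633180242 [-0.128  0.377 -0.147  1.047  0.    -0.333]
```

View pics/scene4.png

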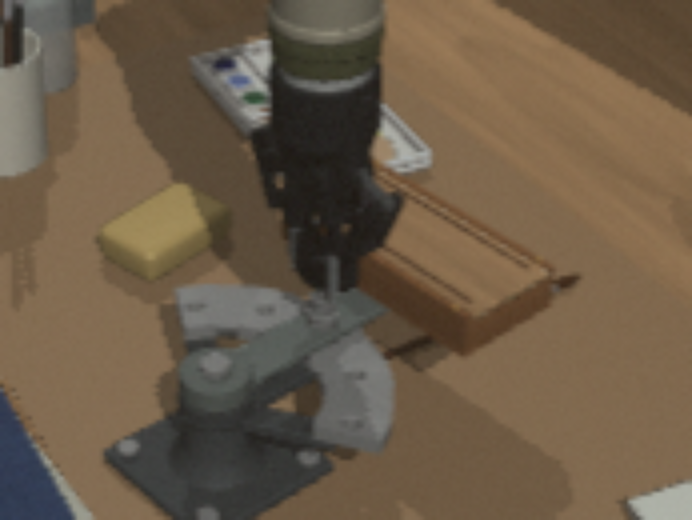

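```bash
python3 -m creep '{"hand":[25,25,25,25,25],"delta_pos":[[-0.00017,0.00654,0],[-0.00017,0.00654,0],[-0.00017,0.00654,0],[-0.00017,0.00654,0],[-0.00017,0.00654,0]],"turn":[0.6,0.6,0.6,0.6,0.6]}' 50
python3 -m creep '{"hand":[25,25,25,25,25],"delta_pos":[[-0.00017,0.00654,0],[-0.00017,0.00654,0],[-0.00017,0.00654,0],[-0.00017,0.00654,0],[-0.00017,0.00654,0]],"turn":[0.6,0.6,0.6,0.6,0.6]}' 50
python3 -m creep '{"hand":[25,25,25,25,25],"delta_pos":[[0,0,0],[0,0,0],[0,0,0],[0,0,0],[0,0,0]],"turn":[0,0,0,0,0]}' 50
python3 - <<'E'
from geo import *
s=st()
a=np.radians(11.9); p=np.array([.5785,.0064])+.1*np.array([np.cos(a),np.sin(a)])
b=np.radians(180+11.9-30); print('expected',p+.1*np.array([np.cos(b),np.sin(b)]),'pivot',p)
c=env.read_camera('scene'); cv2.imwrite('pics/scene5.png',cv2.resize(c['pixels'][130:260,170:343,::-1],None,fx=4,fy=4))
c=env.read_camera('top'); cv2.imwrite('pics/top5.png',cv2.resize(c['pixels'][120:264,160:352,::-1],None,fx=4,fy=4))
E
```

```text
clock: 8.95
tcp_pos: [0.5764, 0.0325, 0.1281]
orientation: [-0.0, 0.029, 1.0, -0.0]
wrist_force: [2.6, -0.2, -9.4]
finger_gap: 0.0316
clock: 9.37
tcp_pos: [0.5811, 0.0581, 0.128]
orientation: [-0.001, 0.159, 0.987, -0.0]
wrist_force: [1.8, -0.5, -9.7]
finger_gap: 0.0316
clock: 9.78
tcp_pos: [0.5811, 0.058, 0.1284]
orientation: [-0.0, 0.158, 0.987, 0.0]
wrist_force: [1.1, 1.3, -9.9]
finger_gap: 0.0319
9.7833 [0.5811 0.058  0.1284] [-4.000e-04  1.580e-01  9.874e-01  1.000e-04] [ 1.1  1.3 -9.9] 0.031920230390325634 [-0.038  0.387 -0.133  1.052  0.     0.279]
expected [0.58129933 0.05808806] pivot [0.6763509  0.02702042]
```

View pics/scene5.png

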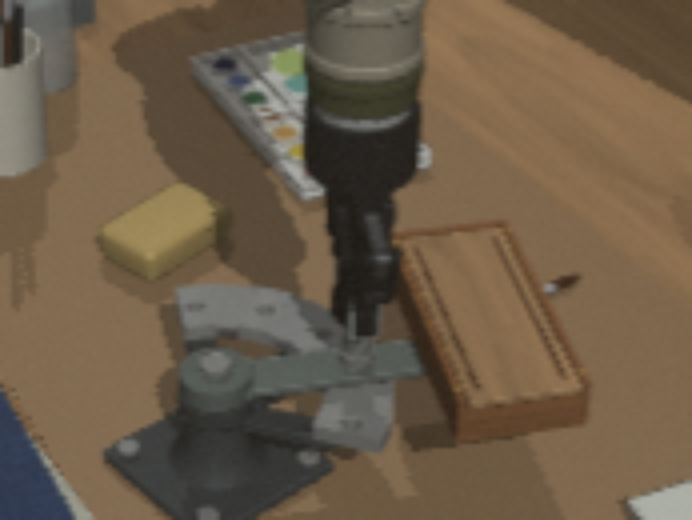

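View pics/top5.png

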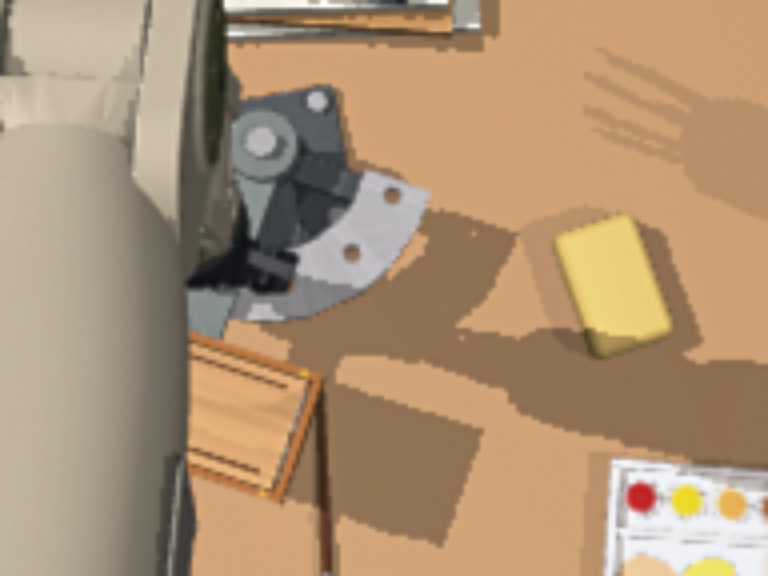

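The arm is now over the next hole and the box is turned to the left (lid at about (490, 310) in the scene crop). I'll lower gently and watch the force, then release.

```bash
python3 -m creep '{"hand":[25,25,25,25,25],"delta_pos":[[0,0,0.0035],[0,0,0.0035],[0,0,0],[0,0,0],[0,0,0]],"turn":[0,0,0,0,0]}' 50
python3 -m creep '{"hand":[25,25,25,25,25],"delta_pos":[[0,0,0.0035],[0,0,0.0035],[0,0,0.002],[0,0,0],[0,0,0]],"turn":[0,0,0,0,0]}' 50
python3 -c "
from h import *
st()"
```

```text
clock: 10.3
tcp_pos: [0.5812, 0.0581, 0.1231]
orientation: [-0.0, 0.158, 0.987, -0.0]
wrist_force: [0.9, 1.6, -7.6]
finger_gap: 0.0319
clock: 10.72
tcp_pos: [0.5812, 0.0582, 0.1157]
orientation: [-0.0, 0.158, 0.987, 0.0]
wrist_force: [-2.4, 2.5, -6.0]
finger_gap: 0.0318
10.7167 [0.5812 0.0582 0.1157] [-3.000e-04  1.582e-01  9.874e-01  0.000e+00] [-2.4  2.5 -6. ] 0.031787906181298356 [-0.038  0.397 -0.151  1.023  0.     0.28 ]
```

```bash
python3 -m creep '{"hand":[60,85,85,85,85],"delta_pos":[[0,0,0],[0,0,0],[0,0,0],[0,0,0],[0,0,0]],"turn":[0,0,0,0,0]}' 50
python3 -m creep '{"hand":[85,85,85,85,85],"delta_pos":[[0,0,-0.025],[0,0,-0.035],[0,0,-0.045],[0,0,-0.045],[0,0,0]],"turn":[0,0,0,0,0]}' 50
python3 - <<'E'
from geo import *
st()
c=env.read_camera('scene'); cv2.imwrite('pics/scene6.png',cv2.resize(c['pixels'][130:260,170:343,::-1],None,fx=4,fy=4))
P=cloud(c); k=(c['depth']>0)&(abs(P[...,0]-.581)<.03)&(abs(P[...,1]-.06)<.03)&(P[...,2]>.1)&(P[...,2]<.18)
z=np.sort(P[k][:,2]); print('knob top z pct',len(z),np.round(np.percentile(z,[50,90,98]),4), np.round(P[k].mean(0),4))
for t,zz in [('knob',.12),('lid_top',.117)]:
    for d in env.pinpoint('scene',t)[:2]: print(t,d['score'],np.round(d['location'],1),np.round(atz(c,d['location'],zz),4))
b=(c['depth']>0)&(P[...,2]>.108)&(P[...,2]<.124)&(P[...,0]>.38)&(P[...,0]<.57)&(P[...,1]>-.05)&(P[...,1]<.23)
q=P[b]; print(cv2.minAreaRect((q[:,:2]*1000).astype(np.float32)))
E
```

```text
clock: 11.13
tcp_pos: [0.5822, 0.0578, 0.1166]
orientation: [0.001, 0.158, 0.987, -0.0]
wrist_force: [-0.6, -0.3, -0.0]
finger_gap: 0.0854
clock: 11.55
tcp_pos: [0.585, 0.0578, 0.2441]
orientation: [0.006, 0.158, 0.987, 0.001]
wrist_force: [0.9, -0.6, 0.8]
finger_gap: 0.0848
11.55 [0.585  0.0578 0.2441] [6.300e-03 1.583e-01 9.874e-01 6.000e-04] [ 0.9 -0.6  0.8] 0.08478718971286091 [-0.038  0.328  0.07   1.301 -0.     0.28 ]
knob top z pct 151 [0.1278 0.1346 0.1361] [0.5861 0.0667 0.1253]
knob 0.65 [208.7 258.3] [0.5836 0.0587 0.12  ]
lid_top 0.62 [208.6 291.4] [0.501  0.1002 0.117 ]
((495.27777099609375, 88.74188995361328), (205.49822998046875, 93.8936996459961), 71.11589050292969)
```

View pics/scene6.png

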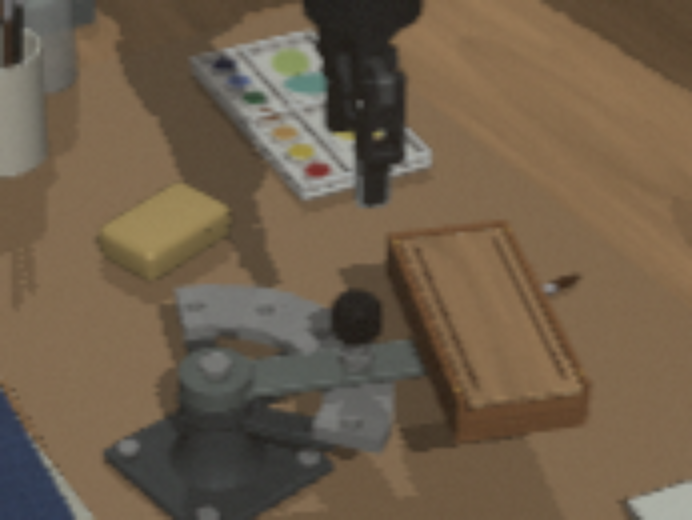

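The knob top reads 0.136, which matches a plunger fully down (0.1355). Next is the lid. The tool's +y axis is already the opening direction.

```bash
python3 -c "
from h import *
to(.4847,.0585,.145,161.9)"
```

```text
11.7 [0.5818 0.058  0.2363] [ 8.000e-04  1.583e-01  9.874e-01 -0.000e+00] [ 0.2  0.2 -1.1] 0.08529966824052779 [-0.038  0.333  0.059  1.295 -0.     0.28 ]
yaw 161.79 delta units [ 0.1157 -0.0374  0.1139] mm [ 92.6 -29.9  91.1] turn units -0.023
```

```bash
python3 -m creep '{"hand":[40,20,0,0,0],"delta_pos":[[0.029,-0.0094,0],[0.029,-0.0094,0],[0.029,-0.0094,0],[0.0287,-0.0092,0.015],[0,0,0.03]],"turn":[-0.02,0,0,0,0]}' 50
python3 -m creep '{"hand":[0,0,0,0,0],"delta_pos":[[0,0,0.03],[0,0,0.025],[0,0,0.0139],[0,0,0],[0,0,0]],"turn":[0,0,0,0,0]}' 50
python3 - <<'E'
from h import *
to(.4847,.0585,.128,161.9)
c=env.read_camera('scene'); cv2.imwrite('pics/scene7.png',cv2.resize(c['pixels'][130:260,170:343,::-1],None,fx=4,fy=4))
E
```

```text
clock: 12.12
tcp_pos: [0.4806, 0.0588, 0.2001]
orientation: [-0.001, 0.157, 0.988, -0.0]
wrist_force: [0.7, 0.4, -0.0]
finger_gap: 0.0251
clock: 12.53
tcp_pos: [0.4826, 0.0585, 0.1431]
orientation: [-0.002, 0.157, 0.988, -0.0]
wrist_force: [-0.6, -0.3, -1.2]
finger_gap: 0.0
12.5333 [0.4826 0.0585 0.1431] [-2.000e-03  1.574e-01  9.875e-01 -3.000e-04] [-0.6 -0.3 -1.2] 4.972423191465967e-05 [-0.045  0.202 -0.353  1.02  -0.     0.271]
yaw 161.89 delta units [-0.0025  0.0009  0.0189] mm [-2.   0.7 15.1] turn units -0.002
```

View pics/scene7.png

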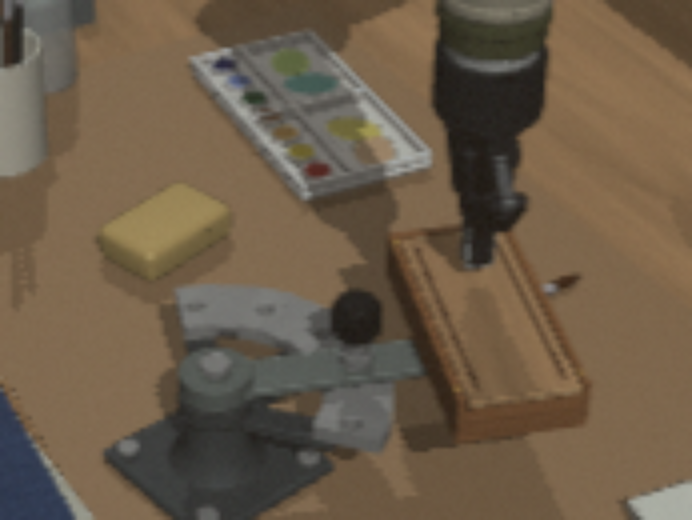

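```bash
python3 -m creep '{"hand":[0,0,0,0,0],"delta_pos":[[0,0,0.008],[0,0,0.006],[0,0,0.003],[0,0,0],[0,0,0]],"turn":[0,0,0,0,0]}' 50
python3 -m creep '{"hand":[0,0,0,0,0],"delta_pos":[[0,0,0.001],[0,0,0.001],[0,0,0],[0,0,0],[0,0,0]],"turn":[0,0,0,0,0]}' 50
```

```text
clock: 13.0
tcp_pos: [0.4842, 0.0584, 0.1312]
orientation: [-0.0, 0.157, 0.988, -0.0]
wrist_force: [0.4, -0.2, -0.5]
finger_gap: 0.0004
clock: 13.42
tcp_pos: [0.4843, 0.0584, 0.1296]
orientation: [0.0, 0.157, 0.988, -0.0]
wrist_force: [1.1, 0.6, -0.2]
finger_gap: 0.0002
```

```bash
python3 -m creep '{"hand":[0,0,0,0,0],"delta_pos":[[0,0,0.001],[0,0,0.001],[0,0,0],[0,0,0],[0,0,0]],"turn":[0,0,0,0,0]}' 50
python3 -m creep '{"hand":[0,0,0,0,0],"delta_pos":[[0,0,0.001],[0,0,0],[0,0,0],[0,0,0],[0,0,0]],"turn":[0,0,0,0,0]}' 50
```

```text
clock: 13.83
tcp_pos: [0.4843, 0.0584, 0.1281]
orientation: [0.0, 0.157, 0.988, -0.0]
wrist_force: [-0.7, -0.6, 2.2]
finger_gap: 0.0001
clock: 14.25
tcp_pos: [0.4844, 0.0585, 0.128]
orientation: [0.0, 0.157, 0.988, 0.0]
wrist_force: [-3.2, -0.3, 7.1]
finger_gap: 0.0003
```

```bash
python3 -m creep '{"hand":[0,0,0,0,0],"delta_pos":[[0,0,0.0008],[0,0.001,0],[0,0.003,0],[0,0.004,0],[0,0.004,0]],"turn":[0,0,0,0,0]}' 50
python3 -m creep '{"hand":[0,0,0,0,0],"delta_pos":[[0,0.004,0],[0,0.004,0],[0,0.004,0],[0,0.004,0],[0,0.002,0]],"turn":[0,0,0,0,0]}' 50
python3 - <<'E'
from h import *
st()
c=env.read_camera('scene'); cv2.imwrite('pics/scene8.png',cv2.resize(c['pixels'][130:260,170:343,::-1],None,fx=4,fy=4))
E
```

```text
clock: 14.67
tcp_pos: [0.4869, 0.0675, 0.1279]
orientation: [0.0, 0.157, 0.988, -0.0]
wrist_force: [-5.6, -1.0, 12.4]
finger_gap: 0.0
clock: 15.08
tcp_pos: [0.4918, 0.0813, 0.1279]
orientation: [0.001, 0.157, 0.988, -0.0]
wrist_force: [-3.7, 0.1, 11.8]
finger_gap: -0.0001
15.0833 [0.4918 0.0813 0.1279] [ 5.000e-04  1.573e-01  9.876e-01 -2.000e-04] [-3.7  0.1 11.8] -6.847917052286153e-05 [ 0.003  0.233 -0.353  0.984 -0.001  0.319]
```

View pics/scene8.png

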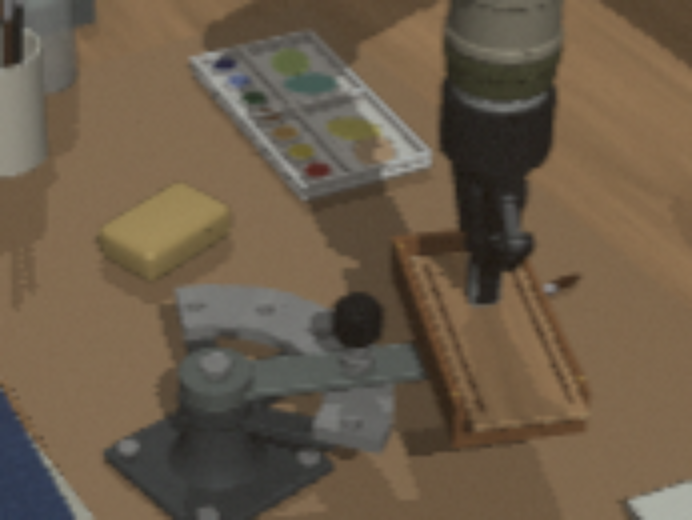

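```bash
python3 -m creep '{"hand":[0,0,0,0,0],"delta_pos":[[0,0.004,0],[0,0.005,0],[0,0.005,0],[0,0.005,0],[0,0.005,0]],"turn":[0,0,0,0,0]}' 50
python3 -m creep '{"hand":[0,0,0,0,0],"delta_pos":[[0,0.005,0],[0,0.005,0],[0,0.005,0],[0,0.005,0],[0,0.005,0]],"turn":[0,0,0,0,0]}' 50
python3 -m creep '{"hand":[0,0,0,0,0],"delta_pos":[[0,0.005,0],[0,0.005,0],[0,0.005,0],[0,0.005,0],[0,0.005,0]],"turn":[0,0,0,0,0]}' 50
```

```text
clock: 15.55
tcp_pos: [0.4981, 0.0994, 0.1279]
orientation: [0.001, 0.157, 0.988, -0.0]
wrist_force: [-2.4, -1.8, 9.1]
finger_gap: -0.0001
clock: 15.97
tcp_pos: [0.5048, 0.1183, 0.1279]
orientation: [0.001, 0.158, 0.988, -0.0]
wrist_force: [-1.7, -1.4, 8.4]
finger_gap: 0.0003
clock: 16.38
tcp_pos: [0.5115, 0.1372, 0.1279]
orientation: [0.002, 0.158, 0.988, -0.0]
wrist_force: [0.3, -2.8, 9.3]
finger_gap: 0.0002
```

```bash
python3 -m creep '{"hand":[0,0,0,0,0],"delta_pos":[[0,0.005,0.0003],[0,0.005,0],[0,0.005,0],[0,0.005,0],[0,0.003,0]],"turn":[0,0,0,0,0]}' 50
python3 -m creep '{"hand":[0,0,0,0,0],"delta_pos":[[0,0.002,0],[0,0.002,0],[0,0.002,0],[0,0.002,0],[0,0.002,0]],"turn":[0,0,0,0,0]}' 50
python3 - <<'E'
from h import *
st()
c=env.read_camera('scene'); cv2.imwrite('pics/scene9.png',cv2.resize(c['pixels'][130:260,170:343,::-1],None,fx=4,fy=4))
E
```

```text
clock: 16.8
tcp_pos: [0.5177, 0.1549, 0.1279]
orientation: [0.002, 0.158, 0.988, -0.0]
wrist_force: [0.7, -1.8, 8.0]
finger_gap: -0.0001
clock: 17.22
tcp_pos: [0.5202, 0.1622, 0.128]
orientation: [0.002, 0.158, 0.987, -0.0]
wrist_force: [0.4, -3.1, 8.3]
finger_gap: 0.0001
17.2167 [0.5202 0.1622 0.128 ] [ 2.300e-03  1.576e-01  9.875e-01 -2.000e-04] [ 0.4 -3.1  8.3] 6.85458944053297e-05 [ 0.156  0.314 -0.242  1.011 -0.002  0.472]
```

View pics/scene9.png

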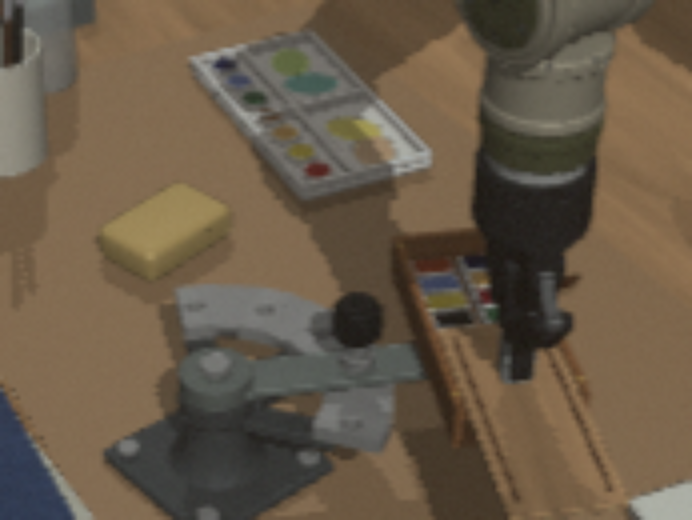

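```bash
python3 -m creep '{"hand":[0,0,0,0,0],"delta_pos":[[0,0.002,0.0005],[0,0.002,0],[0,0.002,0],[0,0.002,0],[0,0.002,0]],"turn":[0,0,0,0,0]}' 50
python3 -m creep '{"hand":[0,0,0,0,0],"delta_pos":[[0,0.002,0],[0,0.002,0],[0,0.001,0],[0,0,0],[0,0,0]],"turn":[0,0,0,0,0]}' 50
```

```text
clock: 17.68
tcp_pos: [0.5222, 0.1684, 0.1279]
orientation: [0.002, 0.158, 0.987, -0.002]
wrist_force: [-2.0, -7.7, 13.2]
finger_gap: -0.0003
clock: 18.1
tcp_pos: [0.5231, 0.1721, 0.1279]
orientation: [0.002, 0.158, 0.987, -0.002]
wrist_force: [-2.0, -9.4, 12.0]
finger_gap: -0.0003
```

The lateral force rose to about 9.6 N at the stop. I'll lift off and check.

```bash
python3 -m creep '{"hand":[0,0,0,0,0],"delta_pos":[[0,0,-0.006],[0,0,-0.02],[0,0,-0.035],[0,0,-0.045],[0,0,-0.045]],"turn":[0,0,0,0,0]}' 50
python3 - <<'E'
from h import *
st(); to(.35,-.3,.27)
E
```

```text
clock: 18.52
tcp_pos: [0.521, 0.174, 0.247]
orientation: [-0.001, 0.157, 0.988, -0.0]
wrist_force: [0.2, -0.1, -0.4]
finger_gap: 0.0
18.5167 [0.521 0.174 0.247] [-1.400e-03  1.573e-01  9.875e-01 -3.000e-04] [ 0.2 -0.1 -0.4] 1.6858509480936664e-05 [ 0.176  0.264 -0.009  1.3    0.     0.492]
18.5167 [0.521 0.174 0.247] [-1.400e-03  1.573e-01  9.875e-01 -3.000e-04] [ 0.2 -0.1 -0.4] 1.6858509480936664e-05 [ 0.176  0.264 -0.009  1.3    0.     0.492]
yaw 161.9 delta units [ 0.0192 -0.6296 -0.0281] mm [  15.4 -503.7  -22.5] turn units None
```

```bash
python3 -m creep '{"hand":[0,0,0,0,0],"delta_pos":[[0.001,-0.03,-0.01],[0.001,-0.042,-0.01],[0.001,-0.042,-0.008],[0.001,-0.042,0],[0.001,-0.042,0]],"turn":[0,0,0,0,0]}' 50
python3 -m creep '{"hand":[0,0,0,0,0],"delta_pos":[[0.001,-0.042,0],[0.001,-0.042,0],[0.001,-0.042,0],[0.001,-0.042,0],[0.001,-0.042,0]],"turn":[0,0,0,0,0]}' 50
python3 -m creep '{"hand":[0,0,0,0,0],"delta_pos":[[0.001,-0.042,0],[0.001,-0.042,0],[0.001,-0.042,0],[0.001,-0.042,0],[0.001,-0.042,0]],"turn":[0,0,0,0,0]}' 50
python3 - <<'E'
from geo import *
st()
for n in ['scene','top']:
    c=env.read_camera(n); P=cloud(c); cv2.imwrite(f'pics/{n}10.png',c['pixels'][:,:,::-1])
    k=(c['depth']>0)&(abs(P[...,0]-.581)<.03)&(abs(P[...,1]-.06)<.03)&(P[...,2]>.124)&(P[...,2]<.18)
    z=P[k][:,2]; print(n,'knob top z',np.round(np.percentile(z,[50,90,98]),4),np.round(P[k].mean(0),4))
    for t in ['lid_top','knob']:
        for d in env.pinpoint(n,t)[:2]: print(t,d['score'],np.round(atz(c,d['location'],.117 if t=='lid_top' else .12),4))
    b=(c['depth']>0)&(P[...,2]>.110)&(P[...,2]<.124)&(P[...,0]>.38)&(P[...,0]<.6)&(P[...,1]>-.05)&(P[...,1]<.33)
    q=P[b][:,:2]; ar=np.radians(71.9); o=np.array([np.cos(ar),np.sin(ar)]); rr=np.array([np.cos(np.radians(161.9)),np.sin(np.radians(161.9))])
    piv=np.array([.6763,.027]); print('along open max/min',np.percentile((q-piv)@o,[0.5,99.5]),'radial',np.percentile((q-piv)@rr,[1,99]))
E
```

```text
clock: 18.93
tcp_pos: [0.4685, 0.0238, 0.2695]
orientation: [0.001, 0.157, 0.988, 0.0]
wrist_force: [-0.1, -0.8, 0.4]
finger_gap: 0.0002
clock: 19.35
tcp_pos: [0.4122, -0.1349, 0.2691]
orientation: [0.0, 0.157, 0.988, 0.0]
wrist_force: [-0.7, -0.3, 0.5]
finger_gap: 0.0002
clock: 19.77
tcp_pos: [0.3561, -0.2934, 0.269]
orientation: [0.0, 0.157, 0.988, 0.0]
wrist_force: [0.9, -0.6, 0.3]
finger_gap: 0.0001
19.7667 [ 0.3561 -0.2934  0.269 ] [1.000e-04 1.574e-01 9.875e-01 2.000e-04] [ 0.9 -0.6  0.3] 0.0001462469095971093 [-0.864  0.086 -0.173  1.312  0.    -0.548]
scene knob top z [0.1323 0.1353 0.1371] [0.5853 0.0669 0.1316]
lid_top 0.73 [0.5303 0.1983 0.117 ]
knob 0.53 [0.591  0.0581 0.12  ]
along open max/min [-0.09206332  0.21419509] radial [0.09299918 0.23521184]
top knob top z [0.1349 0.1379 0.1393] [0.58   0.0589 0.1344]
lid_top 0.6 [0.5321 0.188  0.117 ]
knob 0.55 [0.5761 0.0641 0.12  ]
along open max/min [-0.0942527   0.21039334] radial [0.14686304 0.23795148]
```

View pics/scene10.png

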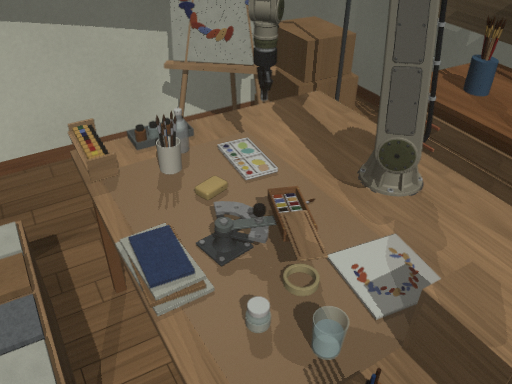

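View pics/top10.png

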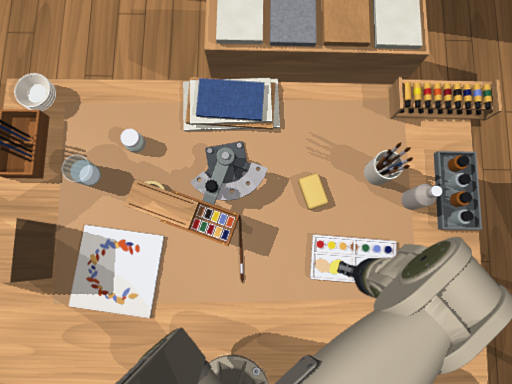

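The lid's end is about 210 mm along the slide (207.5 expected fully open), the knob is at its down height, and nothing else has moved. I'm handing in.

```bash
python3 -c "
from h import *
print(env.hand_in()); st()"
```

```text
the job is handed in; nothing more can be done
None
the job is handed in; nothing more can be done
```

I pulled the plunger up 14 mm and swung the arm one hole (30°) to the robot's left, where the painting lies. I let the plunger snap down, slid the lid open with the closed fingertips, and moved the robot clear. The job was handed in at about 20 s of the 51 s allowed.

Last checks before hand-in:
- **Plunger:** the top of the knob read 0.135–0.139 m across the two cameras, against 0.1355 m for fully down. A pin resting on the plate would read about 0.1455 m.
- **Lid:** the fingertips had moved 109 mm when I pushed on, and the push force then rose to about 9 N, as it would at the stop. Afterwards the lid's end measured 210–214 mm from the arm's centre line, against 207.5 mm expected fully open. That is within measuring error.
- **Other things:** the painting and the other objects looked unmoved in both pictures. The lid overhangs the tape roll well above it.
- **Forces:** no wrist force reading went above about 15 N.

The two cameras disagreed by up to 15 mm on where the knob was. I relied on the arm's own measured position for the swing and on the knob height for the snap.

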